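# Wind down the bean-curd press and stow its drawer

## Task

Make the bean-curd press ready to be wheeled out: push the blue drawer front in to its stop so that the drawer springs out, take out the crank, fit it fully home on the press's brass square shaft and wind it clockwise (seen from above) until the red pointer stands at the green mark, with the top of the press plate level with the rim of the wooden mould. Leave the crank on the shaft and push the drawer in until it latches shut again, flush as it was. Do not disturb the other things on the trolley.

Things in the scene. Friction and masses are not known exactly. Their poses are not given: they have to be found in the camera images.
- drawer_unit: Low dark wooden housing, 200 wide, 176 deep, 75 mm high, fixed to the table; yaw up to 0.2 rad. Origin on its underside, 60 mm behind the blue front; +x points into it, away from the front. It stands left or right, the press on the other side. Drawer tray inside: 110 deep, 162 mm wide, floor 14 mm and side walls 44 mm above the table. A spice jar stands on its rear.
- drawer_front (a point): Centre of the outer face of the blue drawer front (196 mm wide, 12 mm thick, from 8 to 70 mm above the table); this point is 39 mm above the table and moves with the drawer. +x of its frame points into the unit (the push direction), z up.
- drawer (a joint): How far the drawer stands out, m: 0 shut and latched, 0.11 fully out, -0.0115 inner stop. Touch latch: from shut, push to the inner stop (8 N) and draw back quickly: it springs out by itself in about 0.7 s, following the finger with 7 N or less. From out, push to the inner stop and draw back: it settles at 0, latched. It switches 9 mm in; a shorter push may not.
- crank: Crank, 0.25 kg, lying in the drawer tray, socket down (may slide some mm). Origin: centre of hub underside, z up, x from hub to knob. Hub: steel block 32 mm square, 0-20 mm high, with a square hole 16 mm wide, 20 deep, open below, chamfered 3 mm; on it a black grip block 26 mm square, 20-48 mm high; all sides along x and y. Hub near the blue front, arm pointing into the unit within 0.6 rad.
- crank_knob (a point): Middle of the crank's red knob: cylinder 24 mm wide, 30 to 52 mm above the hub's underside (this point: 41 mm). It spins freely on the arm, 65 mm from the hub axis. The steel arm is 18 mm wide, 20-28 mm high, reaches to x = 75 mm; below the knob is a round foot 20 mm wide, 0-20 mm high.
- press: White-framed press with a wooden mould, fixed to the table, base 150 x 150 mm, yaw up to 0.4 rad, origin at its underside's centre. On top, 143 mm above the table, a cross-bar 44 x 150 mm (along y) with the collar and the square shaft. A red pointer beside a white scale with a green mark 10 mm high is on its +x side, away from the robot.
- shaft_foot (a point): Foot of the upright brass square shaft, on its axis, 153 mm above the table, on a dark round collar 44 mm wide and 10 mm high: the crank's underside rests on the collar when fully home. Shaft 14 x 14 mm, 18 mm tall, its last 3 mm tapered; x and y of this frame are square to its sides and turn with it. It turns with 0.12 N m (about 2 N at the knob) and stays where it is left.
- plate (a joint): How far the press plate has gone down, m: 15 mm for each clockwise turn of the shaft seen from above. It starts between 0 and 0.0072. At 0.036 the pointer stands in the middle of the green mark and the plate's top is level with the mould's rim; the stop is at 0.0418.
- plate_top (a point): Centre of the press plate's top face (wood, 86 mm square), 108 mm above the table when the plate joint is 0; the mould's rim is 72 mm above the table.
- mortar: White ceramic mortar with its pestle, 112 mm wide, 75 mm high (pestle to 125 mm), origin at its underside's centre. Leave alone.
- spatula: Orange spatula, 200 mm long, lying flat, origin at its underside's middle. Leave alone.
- bowls: Two stacked steel bowls, 124 mm wide, 62 mm high, origin at the underside's centre. Leave alone.
- chopsticks: Wooden chopstick holder, 72 mm wide, with chopsticks up to 215 mm above the table, origin at the underside's centre; it stands between the press and the drawer unit. Leave alone.
- spice_jar: Spice jar, 48 mm wide, 60 mm tall, on the drawer unit, origin at its underside's centre. Leave alone.
- sauce_bottle: Amber sauce bottle, 64 mm wide, 170 mm tall, origin at its underside's centre. Leave alone.
Mind the look-alikes: they are no part of the job. What is shaped like the press but orange is not meant.

How it is judged (in metres and radians):
On the way, in this order (a step that is already met when the one before it is completed fails the run):
1. the drawer has sprung out (value of joint drawer above 0.08 m), for 0.1 s.
2. the crank is fully home on the square shaft (horizontal distance between crank and shaft_foot below 0.004 m and z of crank in the frame of shaft_foot between -0.004 and 0.005 m and angle between crank's own z axis and vertical below 0.14 rad), for 0.2 s.
3. wound down to the green mark with the crank on the shaft (all of step 2 and value of joint plate between 0.0325 and 0.0395 m), for 0.2 s.
At the end, for the whole second after the job is handed in: Drawer shut and latched (joint within 4 mm of 0), plate between 32.5 and 39.5 mm down (pointer at the green mark), crank at rest on the shaft: on its axis within 4 mm, its underside within 5 mm of the collar, upright within 0.14 rad (all of step 3 and value of joint drawer between -0.004 and 0.004 m and linear speed of crank below 0.01 m/s); the robot touches nothing.
It fails at once if a bystander (mortar, spatula, bowls, chopstick holder, spice jar or sauce bottle) is moved by more than 30 mm (distance of any of mortar, spatula, bowls, chopsticks, spice_jar, sauce_bottle from where it was at the start of the episode above 0.03 m).
It also fails if it takes over 69 s, if anything falls off the work surface, if the arm or the gripper's body presses on something with over 40 N, if the wrist force passes 120 N, or if a joint passes its speed limit or range.

## Robot

A 6-joint arm with a two-finger parallel gripper is mounted at the origin on the work surface. World frame = base frame: x ahead of the robot, y to its left, z up, the work surface at z = 0. Lengths are in mm, angles in rad, forces in N, time in s.
With the tool pointing down it reaches from about 275 to 775 mm from the base axis. Payload 14.6 kg.
Tool frame: the origin (TCP) lies midway between the tips of the shut fingers; the grasp point (between the pads) lies 19 mm behind it; z points along the fingers, y is the line along which they close (so a half turn about z gives the same grasp; the last joint's range is limited). The gripper opens to 85 mm and grips with 20 to 120 N. Pads are 22 mm wide; open, the fingers measure 114 mm over their backs; the gripper's body (76 mm by 85 mm) begins 54 mm behind the grasp point. The pads swing forward as they close: fully open they stand 13 mm farther back than shut.
Start: joints at [-1.265, 0.263, -0.048, 1.259, 0, 1.415], TCP at [233.444, -470.247, 231.278] pointing down, gripper open.
Joint ranges: [-2.65, 2.65], [-0.89, 1.7], [-1.18, 1.37], [-2.13, 2.11], [-1.35, 1.29], [-3.14, 3.14]. Speed limits (rad/s): [1.89, 1.89, 2.57, 2.79, 3.14, 3.14].

## Interface

Orientations are given as a rotation vector (axis times angle).
In Python, from station import manip, imaging, order gives the robot as it stands.
- The arm moves only by the shell command python3 -m pendant 'ROWS' [FORCE]. ROWS is JSON, a list of rows, each a list of 3 entries, a list of its own where there are three numbers: the shift along the tool's x, y, z in m, then the turn, a rotation vector about the tool's x, y, z in rad, then the closure, from -1 (fully open) to 1 (shut). A call has 1 to 10 rows; each row shifts and turns the commanded pose from where the row before left it, along the tool's axes as they then stand; what a row does not reach is not made up. A row lasts 1/12 s, in which the tool goes at most 41.7 mm and 7.16 degrees, less where a joint would pass 70% of its speed; a pose out of reach is approached as far as the arm can. A call is refused whole if a number of a shift passes 0.0417 or a number of a turn 0.125, either way. A call with a gripper value outside its range is refused whole. The fingers move at their own pace and stop on an object; FORCE is the grip in N (left out, the last holds). Time passes only in rows, so rows that do not move let the fingers close. It gives the time, the measured TCP pose, the force, the opening and the grip force at its end, in the units of the state.
- manip.read_state(): the state, without advancing time (a new reading comes with each control period).
- imaging.snapshot(name): name is "scene" or "top" or "wrist"; returns a dict with "img" (400x640x3 uint8, blue, green, red), "z_map" (400x640 float32, mm along the optical axis (not along the pixel's ray), 0 where there is no reading), "intrinsics" (3x3 intrinsics, pixels), "R" (3x3) and "t" (3): a world point X has camera coordinates R X + t. Camera axes: x right, y down, z forward; pixel columns grow to the right and rows downward; lengths in mm; the calibration is good to about 2 mm. The wrist camera is an equidistant fisheye: a pixel r from the principal point sees the ray r / f radians off the axis. A picture is of the moment at which its call begins.
- order.finish_job(): hands the job in; it is judged then, once.
The state is a dict: "clock": time; "q": joint angles; "qd": joint speeds; "joint_torque": joint torques, N m; "position": TCP position; "orientation": TCP orientation; "wrist_force": force on the tool from outside, world axes, zero at the start; "ft_torque": the same for the moment, N m; "grip_width": finger opening in mm; "grasp_force": force on a finger pad.
Only numpy, scipy, OpenCV 4.12 (cv2) and the standard library are available. Lean on these libraries where they do the work, as an engineer would, in place of code of your own. Each camera call takes 0.05 s, during which the arm holds its last target. There are 200 camera calls.

## Working session

There is one attempt and no reset: what is moved stays moved. The work goes in short steps, Python scripts to look and compute and a shell command to move; the robot and the scene stay as the last step left them, time stands still between calls to the robot, and variables do not carry over. Pictures are saved under pics/ and viewed, at most 11 in all, crops included, and the job is handed in when it is done.

```bash
ls; mkdir -p pics
cat > h.py <<'E'
import numpy as np, cv2
from scipy.spatial.transform import Rotation as Ro
from station import manip, imaging, order
def snap(n):
    s=imaging.snapshot(n); return s
def pts(s):
    z=s["z_map"].astype(float);K=s["intrinsics"];h,w=z.shape
    u,v=np.meshgrid(np.arange(w),np.arange(h))
    c=np.stack([(u-K[0,2])/K[0,0]*z,(v-K[1,2])/K[1,1]*z,z],-1)
    P=(c-s["t"])@s["R"]; P[z==0]=np.nan
    return P
def proj(s,X):
    c=s["R"]@np.array(X,float)+s["t"];K=s["intrinsics"];return (K@c)[:2]/c[2]
E
python3 - <<'E'
from h import *
for n in("scene","top"):
    s=snap(n);cv2.imwrite(f"pics/{n}0.png",s["img"]);np.savez(f"{n}0.npz",**s)
    print(n,s["intrinsics"].tolist(),(-s["R"].T@s["t"]).round(),s["R"].round(2).tolist())
print(manip.read_state())
E
```

```text
pics
scene [[447.2722445293797, 0.0, 315.7593109313257], [0.0, 447.2722445293797, 201.26175560866508], [0.0, 0.0, 1.0]] [1253.  140.  893.] [[-0.14, 0.99, 0.01], [0.75, 0.12, -0.65], [-0.64, -0.08, -0.76]]
top [[421.7599930908502, 0.0, 312.4922586662761], [0.0, 421.7599930908502, 203.6584566582406], [0.0, 0.0, 1.0]] [ 471.   67. 1306.] [[0.03, -1.0, 0.02], [-0.99, -0.03, -0.1], [0.1, -0.02, -1.0]]
{'clock': 0.1, 'q': array([-1.26531991e+00,  2.63463676e-01, -4.88146163e-02,  1.25938687e+00,
        3.38042145e-05,  1.41549456e+00]), 'qd': array([-0.00172498, -0.00064454,  0.00236902,  0.0005357 , -0.00133144,
        0.00077282]), 'joint_torque': array([ 4.96048364e-03, -6.38575816e+01,  3.85066116e+01,  1.00087328e-02,
       -9.08747279e-05, -1.79104893e-05]), 'position': array([ 233.37714538, -470.03876005,  230.90069893]), 'orientation': array([-3.05773833e+00, -7.17204196e-01,  4.94161061e-05]), 'wrist_force': array([-0.05916487,  0.06413637,  0.34441203]), 'ft_torque': array([-0.00174422,  0.02578222,  0.0280348 ]), 'grasp_force': 0.0, 'grip_width': 85.14334105617904}
```

View pics/top0.png

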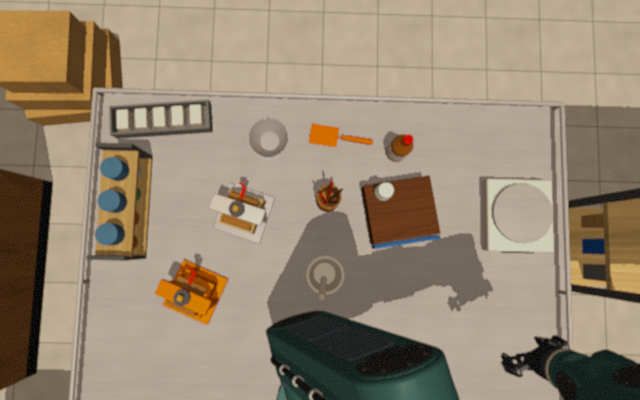

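View pics/scene0.png

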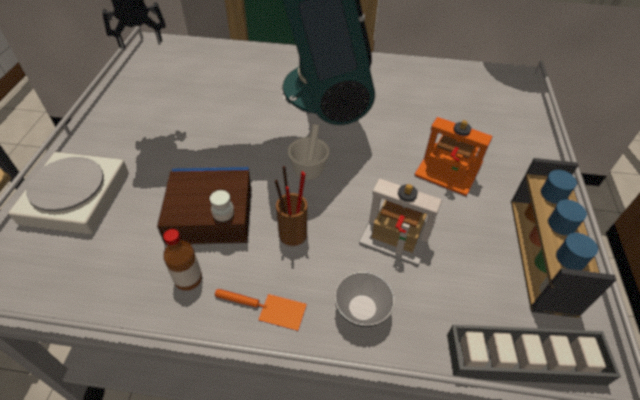

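The top view shows the white press at about (240,210), the drawer unit at (400,212) with its blue front at (405,242), the mortar at (325,275) and the chopsticks at (328,195). The scene view, from the far side, shows the press at (403,220) with its red pointer facing the camera. I'll measure these next.

```bash
cat > m.py <<'E'
from h import *
def L(n): return dict(np.load(f"{n}0.npz"))
t=L("top");P=pts(t);hsv=cv2.cvtColor(t["img"],cv2.COLOR_BGR2HSV)
u,v=np.meshgrid(np.arange(640),np.arange(400))
def rect(m,name):
    X=P[m];X=X[~np.isnan(X).any(1)]
    c,wh,a=cv2.minAreaRect(X[:,:2].astype(np.float32));print(name,len(X),"c",np.round(c),"wh",np.round(wh),"ang",round(a,1),"zmed",np.median(X[:,2]).round(1))
    return X
roi=lambda a,b,c,d:(u>a)&(u<b)&(v>c)&(v<d)
z=P[...,2]
rect(roi(350,450,165,255)&(abs(z-75)<6),"unit top")
b=roi(355,450,225,260)&(hsv[...,0]>95)&(hsv[...,0]<125)&(hsv[...,1]>120)
X=rect(b,"blue");print(X.min(0).round(),X.max(0).round())
rect(roi(200,280,170,250)&(abs(z-143)<6),"bar")
rect(roi(200,280,170,250)&(z>150),"collar/shaft")
rect(roi(270,380,240,310)&(z>40)&(z<130),"mortar")
rect(roi(300,345,165,215)&(z>60),"chop")
rect(roi(365,400,175,205)&(z>110),"jar")
rect(roi(380,420,125,165)&(z>60),"bottle")
sx=t["img"][185:235,205:280];cv2.imwrite("pics/p1.png",np.hstack([cv2.resize(sx,None,fx=8,fy=8,interpolation=2)]))
s=L("scene");sc=s["img"][170:265,350:450];cv2.imwrite("pics/p2.png",cv2.resize(sc,None,fx=6,fy=6,interpolation=2))
E
python3 m.py
```

```text
unit top 3791 c [ 577. -216.] wh [190. 202.] ang 10.5 zmed 74.1
blue 178 c [ 488. -229.] wh [  9. 190.] ang 10.1 zmed 68.9
[ 470. -324.   43.] [ 507. -135.   76.]
bar 672 c [566. 258.] wh [150.  44.] ang 73.3 zmed 142.4
collar/shaft 173 c [566. 258.] wh [41. 42.] ang 47.2 zmed 153.3
mortar 770 c [431. -36.] wh [108. 236.] ang 45.5 zmed 72.2
chop 361 c [610.   3.] wh [71. 69.] ang 81.2 zmed 113.7
jar 198 c [ 631. -156.] wh [41. 41.] ang 46.6 zmed 133.8
bottle 477 c [ 767. -207.] wh [63. 59.] ang 48.0 zmed 116.7
```

View pics/p2.png

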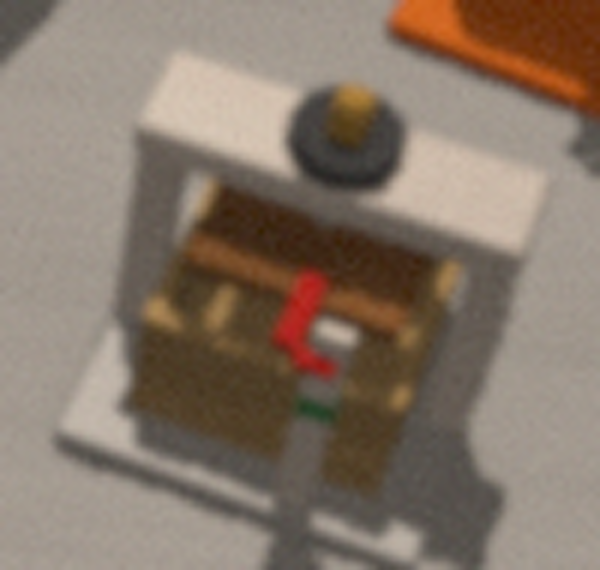

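The crop shows the pointer tip at about (320,368), above the green mark at (315,408), and the brass shaft on top at (352,110). Next I'll write a helper that works out moves.

```bash
cat >> h.py <<'E'
def plan(p,yaw=None):
    """tool shift (mm) for target p (world mm), tool down; yaw = world angle of tool x (rad)"""
    s=manip.read_state();R=Ro.from_rotvec(s["orientation"]);M=R.as_matrix()
    cy=np.arctan2(M[1,0],M[0,0])
    d=M.T@(np.array(p)-s["position"])
    tilt=np.degrees(np.arccos(-M[2,2]))
    print("t",round(s["clock"],2),"pos",s["position"].round(1),"yaw",cy.round(3),"tilt",tilt.round(2),"F",s["wrist_force"].round(1),"grip",round(s["grip_width"],1),round(s["grasp_force"],1),"q6",s["q"][5].round(2))
    print("shift before turn",d.round(1),"norm",np.linalg.norm(d).round(1))
    if yaw is not None:
        D=Ro.from_euler("z",yaw).as_matrix()@np.diag([1,-1,-1.])
        print("turn",(R.inv()*Ro.from_matrix(D)).as_rotvec().round(3),"shift after turn",(D.T@(np.array(p)-s["position"])).round(1))
E
python3 - <<'E'
from h import *
t=dict(np.load("top0.npz"));P=pts(t)
n=np.array([np.cos(.178),np.sin(.178)])
f=np.array([483.5,-232])
pre=f-n*40
plan([*pre,231],.178);plan([*pre,28],.178)
plan([*pre,231],.178-np.pi)
E
```

```text
t 0.1 pos [ 233.4 -470.   230.9] yaw 0.461 tilt 0.05 F [-0.1  0.1  0.3] grip 85.1 0.0 q6 1.42
shift before turn [ 291.5 -113.2    0. ] norm 312.7
turn [-0.001 -0.     0.283] shift after turn [ 2.483e+02 -1.900e+02 -1.000e-01]
t 0.1 pos [ 233.4 -470.   230.9] yaw 0.461 tilt 0.05 F [-0.1  0.1  0.3] grip 85.1 0.0 q6 1.42
shift before turn [ 291.4 -113.   203. ] norm 372.7
turn [-0.001 -0.     0.283] shift after turn [ 248.3 -190.   202.9]
t 0.1 pos [ 233.4 -470.   230.9] yaw 0.461 tilt 0.05 F [-0.1  0.1  0.3] grip 85.1 0.0 q6 1.42
shift before turn [ 291.5 -113.2    0. ] norm 312.7
turn [ 0.000e+00 -1.000e-03 -2.859e+00] shift after turn [-2.483e+02  1.900e+02 -1.000e-01]
```

```bash
python3 -m pendant '[[[0,0,0],[0,0,0.0943],1],[[0,0,0],[0,0,0.0943],1],[[0,0,0],[0,0,0.0943],1],[[0.0248,-0.019,0.0203],[0,0,0],1],[[0.0248,-0.019,0.0203],[0,0,0],1],[[0.0248,-0.019,0.0203],[0,0,0],1],[[0.0248,-0.019,0.0203],[0,0,0],1],[[0.0248,-0.019,0.0203],[0,0,0],1],[[0.0248,-0.019,0.0203],[0,0,0],1],[[0.0248,-0.019,0.0203],[0,0,0],1]]'
python3 -m pendant '[[[0.0248,-0.019,0.0203],[0,0,0],1],[[0.0248,-0.019,0.0203],[0,0,0],1],[[0.0248,-0.019,0.0203],[0,0,0],1],[[0,0,0],[0,0,0],1],[[0,0,0],[0,0,0],1]]'
python3 -c "
from h import *
plan([444.1,-239.1,28],.178)"
```

```text
clock: 0.93
position: [381.4, -307.2, 88.2]
orientation: [-3.129, -0.279, 0.0]
wrist_force: [1.1, -0.9, -0.1]
grip_width: 0.0
grasp_force: 0.0
clock: 1.35
position: [443.9, -237.8, 27.2]
orientation: [-3.127, -0.283, 0.003]
wrist_force: [-1.1, -0.2, 1.0]
grip_width: 0.0
grasp_force: 0.0
t 1.35 pos [ 443.9 -237.8   27.2] yaw 0.181 tilt 0.14 F [-1.1 -0.2  1. ] grip 0.0 0.0 q6 2.31
shift before turn [-0.   1.3 -0.8] norm 1.5
turn [-0.002  0.002  0.003] shift after turn [-0.   1.3 -0.8]
```

```bash
python3 -m pendant '[[[0.015,0,0],[0,0,0],1],[[0.01,0,0],[0,0,0],1],[[0.005,0,0],[0,0,0],1],[[0.004,0,0],[0,0,0],1],[[0.003,0,0],[0,0,0],1],[[0.002,0,0],[0,0,0],1],[[0.001,0,0],[0,0,0],1],[[0.001,0,0],[0,0,0],1]]'
```

```text
clock: 2.02
position: [482.9, -232.9, 28.6]
orientation: [3.129, 0.277, -0.003]
wrist_force: [-9.6, -3.2, 3.5]
grip_width: -0.0
grasp_force: 0.0
```

```bash
python3 -m pendant '[[[0.002,0,0],[0,0,0],1],[[0.002,0,0],[0,0,0],1],[[0,0,0],[0,0,0],1]]'
```

```text
clock: 2.27
position: [484.9, -232.6, 28.5]
orientation: [3.128, 0.276, -0.01]
wrist_force: [-23.8, -7.7, 13.0]
grip_width: 0.7
grasp_force: 0.0
```

```bash
python3 -m pendant '[[[-0.0415,0,0],[0,0,0],1],[[-0.0415,0,0],[0,0,0],1],[[-0.0415,0,0],[0,0,0],1],[[-0.0415,0,-0.005],[0,0,0],1],[[0,0,-0.04],[0,0,0],-0.2],[[0,0,-0.04],[0,0,0],-0.2],[[0,0,-0.04],[0,0,0],-0.2],[[0,0,-0.04],[0,0,0],-0.2],[[0.0,0,-0.04],[0,0,0],-0.2],[[0.02,0,0],[0,0,0],-0.2]]'
python3 - <<'E'
from h import *
w=snap("wrist");np.savez("wrist1.npz",**w);t=snap("top");np.savez("top1.npz",**t)
plan([444,-237,27],.178)
print("wrist K",w["intrinsics"].round(1).tolist(),(-w["R"].T@w["t"]).round(),w["R"].round(2).tolist())
a=cv2.resize(t["img"][180:320,340:480],(400,400));cv2.imwrite("pics/w1.png",np.hstack([cv2.resize(w["img"],(800,500))[50:450],][0:1]));cv2.imwrite("pics/t1.png",a)
c=np.vstack([w["img"]]);
E
```

```text
clock: 3.1
position: [344.3, -259.4, 240.4]
orientation: [3.122, 0.275, 0.008]
wrist_force: [0.3, -0.3, -0.0]
grip_width: 51.6
grasp_force: 0.0
t 3.2 pos [ 346.1 -258.3  235.3] yaw 0.178 tilt 0.25 F [-0.4  0.6 -0.6] grip 51.2 0.0 q6 2.13
shift before turn [ 99.6  -4.4 208.5] norm 231.1
turn [ 0.004 -0.003 -0.   ] shift after turn [100.2  -3.6 208.3]
wrist K [[309.7, 0.0, 320.3], [0.0, 309.7, 197.3], [0.0, 0.0, 1.0]] [ 424. -243.  382.] [[0.18, -0.98, 0.01], [-0.94, -0.16, 0.31], [-0.3, -0.06, -0.95]]
```

View pics/w1.png

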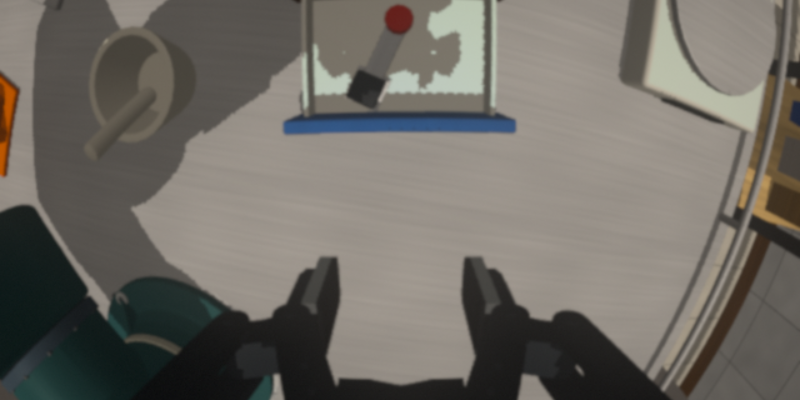

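Wrist view: the drawer is fully out, with the hub's black grip block at about (370,85) and the red knob at (398,18). The arm slants into the unit.

```bash
cat >> h.py <<'E'
def wray(s,uv):
    K=s["intrinsics"];d=(np.atleast_2d(uv)-[K[0,2],K[1,2]])/K[0,0];th=np.linalg.norm(d,axis=1,keepdims=True)
    c=np.hstack([np.sin(th)*d/np.maximum(th,1e-9),np.cos(th)]);return c@s["R"]
def pray(s,uv):
    K=s["intrinsics"];uv=np.atleast_2d(uv);return np.hstack([(uv-[K[0,2],K[1,2]])/K[0,0],np.ones((len(uv),1))])@s["R"]
def cam(s): return -s["R"].T@s["t"]
def onz(s,ray,z): C=cam(s);return C+ray*((z-C[2])/ray[:,2:])
def wpts(s):
    v,u=np.mgrid[:400,:640];uv=np.stack([u.ravel(),v.ravel()],1);r=wray(s,uv);zc=(r@s["R"].T)[:,2]
    P=cam(s)+r*(s["z_map"].ravel()/zc)[:,None];P[s["z_map"].ravel()==0]=np.nan;return P.reshape(400,640,3)
def tri(c1,r1,c2,r2):
    A=np.stack([r1,-r2],1);x=np.linalg.lstsq(A,c2-c1,rcond=None)[0];p,q=c1+r1*x[0],c2+r2*x[1];return (p+q)/2,np.linalg.norm(p-q)
def cen(m):
    n,l,st,c=cv2.connectedComponentsWithStats(m.astype(np.uint8));i=1+np.argmax(st[1:,4]);return c[i],st[i,4],l==i
E
cat > crank.py <<'E'
from h import *
w=dict(np.load("wrist1.npz"));t=dict(np.load("top1.npz"))
P=wpts(w);hs=cv2.cvtColor(w["img"],cv2.COLOR_BGR2HSV);v,u=np.mgrid[:400,:640]
red=((hs[...,0]<8)|(hs[...,0]>172))&(hs[...,1]>150)&(u>240)&(u<400)&(v<140)
c,a,m=cen(red);X=np.nanmedian(P[m],0);print("knob wrist",c,a,"depth",X.round(1))
rw=wray(w,c);print("knob on z66",onz(w,rw,66).round(1))
ht=cv2.cvtColor(t["img"],cv2.COLOR_BGR2HSV)
redt=((ht[...,0]<8)|(ht[...,0]>172))&(ht[...,1]>120)&(u>360)&(u<450)&(v>205)&(v<300)
ct,a,_=cen(redt);print("knob top",ct,a);p,g=tri(cam(w),rw[0],cam(t),pray(t,ct)[0]);print("knob tri",p.round(1),g.round(1))
blk=(w["img"].max(2)<50)&(u>255)&(u<340)&(v>85)&(v<135)
c,a,m=cen(blk);print("block",c,a);print("block on 62",onz(w,wray(w,c),62).round(1))
Q=P[(u>260)&(u<335)&(v>60)&(v<135)&(P[...,2]>55)&(P[...,2]<72)&(hs[...,1]<120)&(w["img"].max(2)<90)]
cc,wh,an=cv2.minAreaRect(Q[:,:2].astype(np.float32));print("block depth",len(Q),np.round(cc,1),np.round(wh),an,np.median(Q[:,2]).round(1))
bl=(hs[...,0]>95)&(hs[...,0]<125)&(hs[...,1]>120)&(v<150)
F=P[bl&(P[...,2]>60)];cc,wh,an=cv2.minAreaRect(F[:,:2].astype(np.float32));print("front",np.round(cc,1),np.round(wh),an,np.nanmedian(F[:,2]))
cv2.imwrite("pics/c1.png",cv2.resize(w["img"][30:150,220:420],(800,480),interpolation=2))
E
python3 crank.py
```

```text
knob wrist [318.60714286  54.70833333] 336 depth [ 469.9 -236.6   64.9]
knob on z66 [[ 469.6 -236.5   66. ]]
knob top [407.24489796 248.81632653] 49
knob tri [ 468.7 -235.5   61.1] 3.7
block [291.28498728 108.43256997] 393
block on 62 [[ 410.5 -218.7   62. ]]
block depth 696 [ 422.4 -221.5] [75. 76.] 11.11837100982666 61.0
front [ 385.1 -252.4] [ 11. 191.] 10.377074241638184 69.04689380034233
```

View pics/c1.png

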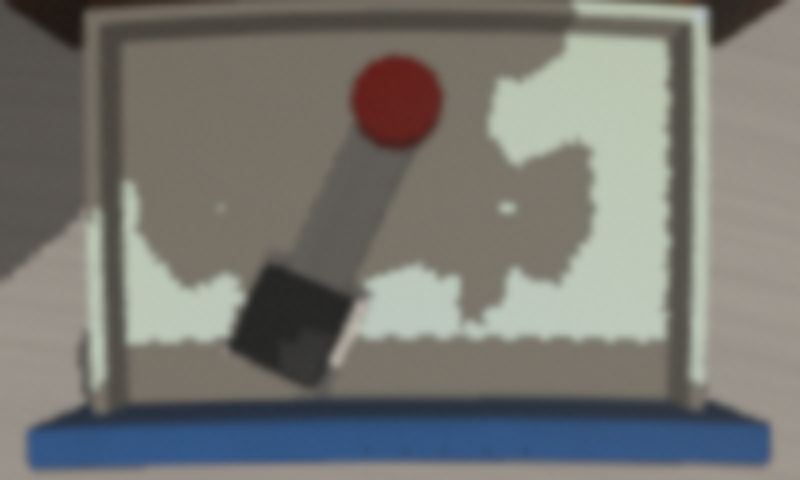

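The crop shows the grip block's top corners at about (270,262), (360,298), (318,388) and (230,348), and the knob at (397,100). I'll ray-cast these, then go and look at the shaft.

Run:
```python
from h import *
w=dict(np.load("wrist1.npz"))
c=np.array([[270,262],[360,298],[318,388],[230,348]])/4+[220,30]-.375
X=onz(w,wray(w,c),62);print(X.round(1),X.mean(0).round(1),[np.linalg.norm(X[i]-X[i-1]).round(1) for i in range(4)])
e=X[0]-X[3]+X[1]-X[2];print("yaw edges",np.arctan2(e[1],e[0]))
k=np.array([469.6,-236.5]);d=k-X.mean(0)[:2];print("arm",np.linalg.norm(d),np.arctan2(d[1],d[0]))
plan([500,245,300],0.178)
```

```text
[[ 423.4 -212.2   62. ]
 [ 417.9 -236.4   62. ]
 [ 393.1 -229.7   62. ]
 [ 399.8 -205.6   62. ]] [ 408.6 -221.    62. ] [np.float64(24.5), np.float64(24.9), np.float64(25.7), np.float64(25.1)]
yaw edges -0.26796424177773837
arm 62.958704749259496 -0.24926286255825228
t 3.2 pos [ 346.1 -258.3  235.3] yaw 0.178 tilt 0.25 F [-0.4  0.6 -0.6] grip 51.2 0.0 q6 2.13
shift before turn [ 240.6 -467.9  -65.8] norm 530.2
turn [ 0.004 -0.003 -0.   ] shift after turn [ 240.6 -468.   -64.7]
```

```bash
R='';python3 -m pendant '[[[0,0,0],[0,0,-0.1228],-0.1],[[0,0,0],[0,0,-0.1228],-0.1],[[0,0,0],[0,0,-0.1228],-0.1],[[0,0,0],[0,0,-0.1228],-0.1],[[0,0,0],[0,0,-0.1228],-0.1],[[0,0,0],[0,0,-0.1228],-0.1],[[0,0,0],[0,0,-0.1228],-0.1],[[0,0,0],[0,0,-0.1228],-0.1],[[0,0,0],[0,0,-0.1228],-0.1],[[0,0,0],[0,0,-0.1228],-0.1]]' | tail -2
python3 -m pendant '[[[0,0,0],[0,0,-0.1228],0.05],[[0,0,0],[0,0,-0.1228],0.05],[[0,0,0],[0,0,-0.1228],0.05],[[0,0,0],[0,0,-0.1228],0.05],[[0,0,0],[0,0,-0.1228],0.05],[[0,0,0],[0,0,-0.1228],0.05],[[0,0,0],[0,0,-0.1228],0.05],[[0,0,0],[0,0,-0.1228],0.05],[[0,0,0],[0,0,-0.1228],0.05],[[0,0,0],[0,0,-0.1228],0.05]]' | tail -2
python3 -m pendant '[[[0,0,0],[0,0,-0.1228],0.05],[[0,0,0],[0,0,-0.1228],0.05],[[0,0,0],[0,0,0],0.05]]'
python3 -c "
from h import *
h=np.array([408,-220.3])+7*np.array([np.cos(.26),-np.sin(.26)]);plan([*h,75],np.pi-.26)"
```

```text
grip_width: 46.8
grasp_force: 0.0
grip_width: 40.7
grasp_force: 0.0
clock: 5.12
position: [343.9, -257.3, 233.1]
orientation: [-0.402, -3.115, -0.0]
wrist_force: [-0.2, -1.0, -0.0]
grip_width: 40.6
grasp_force: 0.0
t 5.12 pos [ 343.9 -257.3  233.1] yaw 2.885 tilt 0.04 F [-0.2 -1.  -0. ] grip 40.6 0.0 q6 -0.58
shift before turn [-59.8  52.  158.1] norm 176.8
turn [ 0.    -0.001  0.003] shift after turn [-59.5  52.3 158.1]
```

```bash
python3 -m pendant '[[[-0.015,0.013,0.026],[0,0,0],0.05],[[-0.015,0.013,0.026],[0,0,0],0.05],[[-0.015,0.013,0.026],[0,0,0],0.05],[[-0.0148,0.013,0.026],[0,0,0],0.05],[[0,0,0],[0,0,0],0.05]]'
python3 - <<'E'
from h import *
w=snap("wrist");np.savez("wrist2.npz",**w)
h=np.array([408,-220.3])+7*np.array([np.cos(.26),-np.sin(.26)]);plan([*h,75],np.pi-.26)
print(cam(w).round(),w["R"].round(2).tolist())
cv2.imwrite("pics/w2.png",cv2.resize(w["img"][150:400,200:440],(576,600),interpolation=2))
E
```

```text
clock: 5.53
position: [415.7, -220.4, 125.2]
orientation: [-0.415, -3.11, -0.005]
wrist_force: [-0.6, -0.0, -0.2]
grip_width: 40.8
grasp_force: 0.0
t 5.58 pos [ 415.2 -221.3  127.3] yaw 2.877 tilt 0.24 F [-0.1  0.1  1.1] grip 40.5 0.0 q6 -0.4
shift before turn [-0.  -1.  52.3] norm 52.3
turn [ 0.002 -0.004 -0.005] shift after turn [ 0.2 -0.9 52.3]
[ 340. -199.  267.] [[0.26, 0.97, 0.0], [0.92, -0.25, 0.31], [0.3, -0.08, -0.95]]
```

View pics/w2.png

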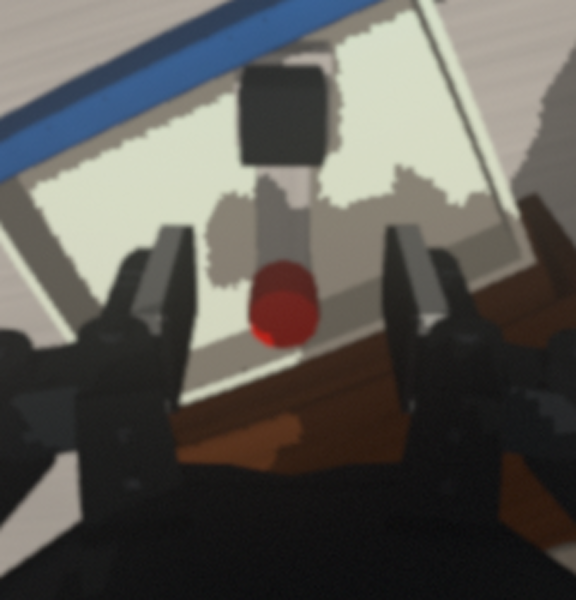

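The wrist view shows the crank square to the fingers. The grip block spans about (243,68) to (327,163), the knob is at (284,303), and the finger midline is at column 290.

Run:
```python
from h import *
a=dict(np.load("wrist1.npz"));w=dict(np.load("wrist2.npz"))
c=np.array([[284,121],[327,163],[240,163]])/2.4+[200,150]
X=onz(w,wray(w,c),62);print(X.round(1))
u1=X[1]-X[2];print("width",np.linalg.norm(u1),np.arctan2(u1[1],u1[0]))
r1=wray(a,[[293.75,110.6]])[0];p,g=tri(cam(a),r1,cam(w),wray(w,c)[0]);print("block top tri",p.round(1),g.round(1))
hs=cv2.cvtColor(w["img"],cv2.COLOR_BGR2HSV);v,u=np.mgrid[:400,:640]
m=((hs[...,0]<8)|(hs[...,0]>172))&(hs[...,1]>150)&(u>280)&(u<350)&(v>230)&(v<320)
k,n,mm=cen(m);print(k,n,np.nanmedian(wpts(w)[mm],0).round(1));p,g=tri(cam(a),wray(a,[[318.6,54.7]])[0],cam(w),wray(w,k)[0]);print("knob tri",p.round(1),g.round(1))
```

```text
[[ 405.9 -218.    62. ]
 [ 422.  -209.1   62. ]
 [ 415.2 -234.1   62. ]]
width 25.876024923068165 1.3062712613956395
block top tri [ 408.6 -219.9   52.2] 2.2
[318.01262272 278.40673212] 713 [ 466.5 -234.8   64.6]
knob tri [ 471.  -236.2   56.9] 0.3
```

```bash
python3 -m pendant '[[[0.001,0,0.029],[0,0,0],0.05],[[0,0,0.029],[0,0,0],0.05],[[0,0,0.019],[0,0,0],0.05],[[0,0,0.01],[0,0,0],0.05],[[0,0,0],[0,0,0],0.05],[[0,0,0],[0,0,0],1],[[0,0,0],[0,0,0],1],[[0,0,0],[0,0,0],1],[[0,0,0],[0,0,0],1],[[0,0,0],[0,0,0],1]]' 60
```

```text
clock: 6.42
position: [415.3, -222.9, 43.5]
orientation: [0.411, 3.113, -0.002]
wrist_force: [-2.0, -0.2, 9.0]
grip_width: 24.6
grasp_force: 60.4
```

```bash
python3 -m pendant '[[[0,0,-0.005],[0,0,0],1],[[0,0,-0.01],[0,0,0],1],[[0,0,-0.02],[0,0,0],1],[[0,0,-0.03],[0,0,0],1],[[0,0,-0.03],[0,0,0],1],[[0,0,-0.03],[0,0,0],1],[[0,0,-0.04],[0,0,0],1],[[0,0,-0.04],[0,0,0],1],[[0,0,-0.02],[0,0,0],1],[[0,0,0],[0,0,0],1]]'
python3 - <<'E'
from h import *
w=snap("wrist");np.savez("wrist3.npz",**w)
cv2.imwrite("pics/w3.png",cv2.resize(w["img"][150:400,200:440],(576,600),interpolation=2))
plan([566,258,300])
E
```

```text
clock: 7.25
position: [416.0, -223.0, 272.1]
orientation: [0.41, 3.108, -0.005]
wrist_force: [-0.4, -0.4, -2.7]
grip_width: 24.5
grasp_force: 59.5
t 7.3 pos [ 415.5 -222.7  269.4] yaw 2.879 tilt 0.24 F [-1.1  0.5 -3.4] grip 24.5 59.5 q6 -0.4
shift before turn [-20.8 503.2 -31.2] norm 504.6
```

View pics/w3.png

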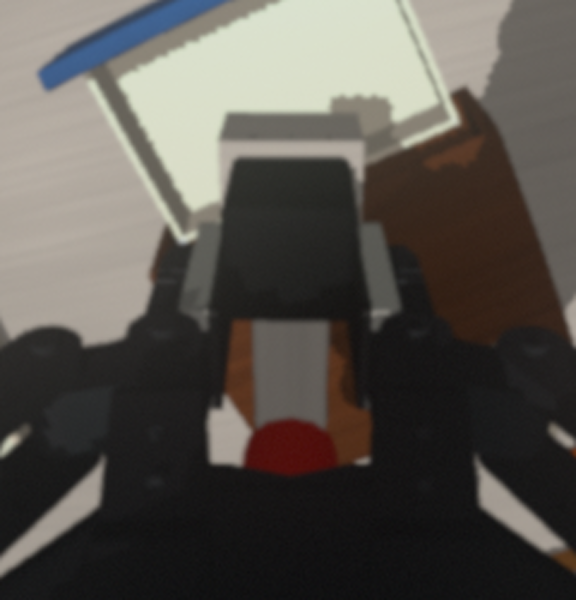

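Wrist view: the crank is held square and level between the pads. The hub's side face spans (222,113) to (364,158), the block's near edge is at row 318, and the knob is at (290,450).

Run:
```python
from h import *
w=dict(np.load("wrist3.npz"));s=manip.read_state();R=Ro.from_rotvec(s["orientation"]).as_matrix()
P=(wpts(w)-s["position"])@R   # tool frame
f=lambda x,y:(int(round(x/2.4+200)),int(round(y/2.4+150)))
for n,(x,y) in dict(hubfaceU=(290,150),hubfaceM=(290,135),hubfaceL=(290,120),blkside=(290,175),b2=(290,200),b3=(290,230),b4=(290,260),b5=(290,300),arm=(290,350),arm2=(290,400),knob=(290,450)).items():
    u,v=f(x,y);print(n,P[v,u].round(1))
def ontool(x,y,z):
    r=wray(w,[[x/2.4+200,y/2.4+150]])[0]@R;c=(cam(w)-s["position"])@R;return (c+r*(z-c[2])/r[2]).round(1)
print("block corners if top z=-18",ontool(225,318,-18),ontool(355,318,-18))
print("hub bottom edge z=30",ontool(226,113,30),ontool(362,113,30),"hub top z=10",ontool(221,140,10),ontool(364,140,10))
```

```text
hubfaceU [20.8  1.2  7.6]
hubfaceM [23.1  1.2 10.4]
hubfaceL [23.2  1.2 20.3]
blkside [19.5  1.2 -4. ]
b2 [ 20.2   1.2 -17.1]
b3 [ 15.4   1.2 -20.6]
b4 [  8.8   1.2 -19.9]
b5 [ -0.7   1.3 -19.7]
arm [-26.7   1.3  -1.4]
arm2 [-43.5   1.3  -0.3]
knob [-45.6   1.4 -16.5]
block corners if top z=-18 [ -6.3 -12.  -18. ] [ -6.3  14.4 -18. ]
hub bottom edge z=30 [ 21.6 -14.7  30. ] [21.7 18.9 30. ] hub top z=10 [ 21.9 -14.2  10. ] [22.  17.5 10. ]
```

```bash
python3 -m pendant '[[[0,0.03,-0.02],[0,0,0],1],[[-0.006,0.034,0],[0,0,0],1],[[-0.006,0.034,0],[0,0,0],1],[[-0.006,0.034,0],[0,0,0],1],[[-0.006,0.034,0],[0,0,0],1],[[-0.006,0.034,0],[0,0,0],1],[[-0.006,0.034,0],[0,0,0],1],[[-0.006,0.034,0],[0,0,0],1],[[-0.006,0.034,0],[0,0,0],1],[[-0.006,0.034,0],[0,0,0],1]]' | head -3
python3 -c "
from h import *
plan([624,243,260],np.pi-.26)"
```

```text
clock: 8.13
position: [553.9, 90.2, 285.9]
orientation: [-0.41, -3.113, 0.0]
t 8.13 pos [553.9  90.2 285.9] yaw 2.88 tilt 0.12 F [ 0.7 -0.9 -2. ] grip 24.6 59.8 q6 0.28
shift before turn [-28.2 165.8  25.8] norm 170.1
turn [-0.001 -0.002 -0.002] shift after turn [-28.4 165.7  25.9]
```

```bash
python3 -m pendant '[[[-0.006,0.033,0],[0,0,0],1],[[-0.006,0.033,0],[0,0,0],1],[[-0.006,0.033,0.005],[0,0,0],1],[[-0.006,0.033,0.01],[0,0,0],1],[[-0.004,0.033,0.01],[0,0,0],1],[[0,0,0],[0,0,0],1]]' | head -3
python3 - <<'E'
from h import *
w=snap("wrist");np.savez("wrist4.npz",**w)
plan([624,243,260],np.pi-.26)
print(cam(w).round(1))
cv2.imwrite("pics/w4.png",cv2.resize(w["img"][100:350,200:440],(576,600),interpolation=2))
E
```

```text
clock: 8.63
position: [624.0, 244.9, 257.3]
orientation: [-0.405, -3.11, 0.001]
t 8.68 pos [623.5 242.7 258.6] yaw 2.882 tilt 0.28 F [-0.2 -0.8 -2.1] grip 24.6 59.9 q6 0.51
shift before turn [-0.4  0.4 -1.4] norm 1.5
turn [-0.002 -0.004  0.001] shift after turn [-0.4  0.4 -1.4]
[548.3 266.4 399.5]
```

View pics/w4.png

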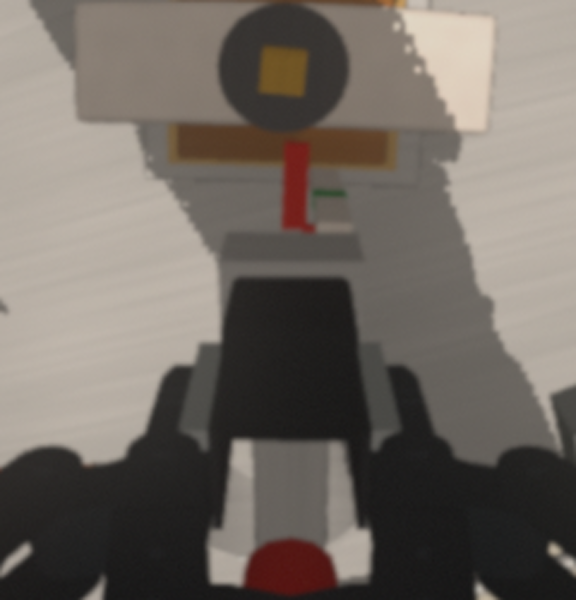

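Wrist view: the brass square is at about (283,71), turned a few degrees relative to the crank. The collar is at (284,67) and the hub is below it at (290,245).

Run:
```python
from h import *
w=dict(np.load("wrist4.npz"));s=manip.read_state();R=Ro.from_rotvec(s["orientation"]).as_matrix()
hs=cv2.cvtColor(w["img"],cv2.COLOR_BGR2HSV);v,u=np.mgrid[:400,:640]
m=(hs[...,0]>15)&(hs[...,0]<35)&(hs[...,1]>130)&(u>295)&(u<340)&(v>110)&(v<150)
c,n,mm=cen(m);print(c,n)
z=np.nanmedian(wpts(w)[mm][:,2]);print("depth z",z)
uv=np.stack([u[mm],v[mm]],1)
X=onz(w,wray(w,uv),169.5);cc,wh,a=cv2.minAreaRect(X[:,:2].astype(np.float32));print("shaft",np.round(cc,1),np.round(wh,1),"ang",a,"rad",np.radians(a),np.radians(a-90))
cor=np.array([[263,46],[308,50],[304,97],[258,93]])/2.4+[200,100];Y=onz(w,wray(w,cor),168);print(Y.round(1),Y.mean(0).round(1));e=Y[0]-Y[3]+Y[1]-Y[2];print("edge",np.arctan2(e[1],e[0])%(np.pi/2))
# collar
d=(w["img"].max(2)<85)&(u>285)&(u<350)&(v>95)&(v<158)
c2,n2,m2=cen(d|m);print("collar",c2,n2,onz(w,wray(w,[c2]),153).round(1))
t=dict(np.load("top0.npz"));P=pts(t)
M=(u>200)&(u<280)&(v>170)&(v<250)&(P[...,2]>150);print("top collar",P[M].mean(0).round(1))
T=(np.array([*X[:,:2].mean(0),169.5])-s["position"])@R;print("shaft in tool",T.round(1))
```

```text
[317.61581921 129.18079096] 354
depth z 169.5644175354849
shaft [568.2 258.4] [13.6 14.4] ang 69.8824462890625 rad 1.2196787770922337 -0.35111754970266296
[[559.5 254.6 168. ]
 [564.3 267.7 168. ]
 [578.3 262.8 168. ]
 [573.4 249.2 168. ]] [568.9 258.6 168. ]
edge 1.2172721166868214
collar [317.61518662 128.26598027] 2331 [[568.9 258.1 153. ]]
top collar [565.5 257.3 156. ]
shaft in tool [57.1  1.2 89.4]
```

```bash
python3 -m pendant '[[[0,0,0],[0,0,0.092],1],[[0.025,-0.0026,0.01],[0,0,0],1],[[0.025,-0.0026,0.02],[0,0,0],1],[[0,0,0.02],[0,0,0],1],[[0,0,0],[0,0,0],1],[[0,0,0],[0,0,0],1]]' | head -3
python3 - <<'E'
from h import *
w=snap("wrist");np.savez("wrist5.npz",**w)
y=2.974
x=np.array([np.cos(y),np.sin(y)]);yy=np.array([np.sin(y),-np.cos(y)])
p=np.array([568.1,258.3])-6.8*x-1.2*yy
plan([*p,181],y)
E
```

```text
clock: 9.18
position: [574.6, 252.0, 212.0]
orientation: [-0.554, -3.091, 0.001]
t 9.23 pos [575.5 252.2 212.9] yaw 2.787 tilt 0.01 F [ 0.2 -0.1 -2. ] grip 24.3 59.9 q6 0.64
shift before turn [ 2.1  3.2 31.9] norm 32.1
turn [-0.     0.    -0.187] shift after turn [ 1.5  3.6 31.9]
```

```bash
for i in 1 2 3; do python3 -m pendant '[[[0,0,0],[0,0,0],1]]' | sed -n 2p; done; python3 -c "
from h import *
plan([574.1,254.8,181],2.79)"
```

```text
position: [576.1, 252.5, 213.3]
position: [576.1, 252.6, 213.1]
position: [575.9, 252.7, 212.9]
t 9.48 pos [575.9 252.7 212.9] yaw 2.787 tilt 0.06 F [-0.7  0.4 -3.2] grip 24.5 59.9 q6 0.64
shift before turn [ 2.5  1.3 31.9] norm 32.0
turn [ 0.001  0.001 -0.003] shift after turn [ 2.4  1.3 31.9]
```

```bash
python3 -m pendant '[[[0.0024,0.0013,0],[0,0,0],1],[[0,0,0.008],[0,0,0],1],[[0,0,0.006],[0,0,0],1],[[0,0,0.004],[0,0,0],1],[[0,0,0.004],[0,0,0],1],[[0,0,0.002],[0,0,0],1],[[0,0,0],[0,0,0],1]]' ; python3 -c "
from h import *
plan([574.1,254.8,181],2.79)"
```

```text
clock: 10.07
position: [573.9, 254.7, 187.7]
orientation: [0.554, 3.092, -0.001]
wrist_force: [6.6, -1.0, -6.5]
grip_width: 24.6
grasp_force: 59.9
t 10.07 pos [573.9 254.7 187.7] yaw 2.787 tilt 0.05 F [ 6.6 -1.  -6.5] grip 24.6 59.9 q6 0.64
shift before turn [-0.1  0.2  6.7] norm 6.7
turn [-0.     0.001 -0.003] shift after turn [-0.1  0.1  6.7]
```

```bash
python3 -m pendant '[[[-0.001,0,0.003],[0,0,0],1],[[0,0,0.003],[0,0,0],1],[[0,0,0.002],[0,0,0],1],[[0,0,0.001],[0,0,0],1],[[0,0,0],[0,0,0],1]]' ; python3 -c "
from h import *
plan([574.1,254.8,181],2.79)"
```

```text
clock: 10.48
position: [574.6, 254.6, 182.3]
orientation: [0.553, 3.089, 0.002]
wrist_force: [-8.4, -3.4, 35.5]
grip_width: 24.4
grasp_force: 65.0
t 10.48 pos [574.6 254.6 182.3] yaw 2.788 tilt 0.23 F [-8.4 -3.4 35.5] grip 24.4 65.0 q6 0.64
shift before turn [ 0.6 -0.1  1.3] norm 1.5
turn [ 0.002  0.003 -0.002] shift after turn [ 0.6 -0.   1.3]
```

```bash
python3 -m pendant '[[[0,0,-0.002],[0,0,0],0.2],[[0,0,0],[0,0,0],0.2],[[0,0,0],[0,0,0],0.0],[[0,0,-0.01],[0,0,0],0.0],[[0,0,-0.02],[0,0,0],0.0],[[0,0,-0.02],[0,0,0],0],[[-0.029,0.0004,0],[0,0,0],0],[[-0.0285,0.0004,0],[0,0,0],0],[[0,0,0],[0,0,0],0],[[0,0,0],[0,0,0],0]]'
python3 - <<'E'
from h import *
w=snap("wrist");np.savez("wrist6.npz",**w);sc=snap("scene");np.savez("scene6.npz",**sc)
s=manip.read_state();R=Ro.from_rotvec(s["orientation"]).as_matrix()
hs=cv2.cvtColor(w["img"],cv2.COLOR_BGR2HSV);v,u=np.mgrid[:400,:640];P=wpts(w)
m=((hs[...,0]<8)|(hs[...,0]>172))&(hs[...,1]>150)&(P[...,2]>190)&(v>150)
c,n,mm=cen(m);X=np.nanmedian(P[mm],0);print("knob",c,n,X.round(1),"tool",((X-s["position"])@R).round(1))
b=(w["img"].max(2)<60)&(abs(P[...,2]-201)<4)&(np.hypot(P[...,0]-568,P[...,1]-258)<30)
Q=P[b];print("block",len(Q),np.median(Q,0).round(1),[np.round(q,1) for q in cv2.minAreaRect(Q[:,:2].astype(np.float32))])
cv2.imwrite("pics/s6.png",np.hstack([cv2.resize(w["img"][100:350,200:440],(400,416)),cv2.resize(sc["img"][160:265,350:450],(396,416),interpolation=2)]))
plan([629,235.5,185],2.787)
E
```

```text
clock: 11.32
position: [629.3, 234.9, 230.7]
orientation: [-0.555, -3.091, 0.0]
wrist_force: [-0.4, -0.8, -0.7]
grip_width: 42.6
grasp_force: 0.0
knob [320.47756139 228.65029636] 1181 [625.6 237.4 203.7] tool [ 3.   0.9 27.5]
block 1994 [567.6 258.7 200. ] [array([567.8, 258.6]), array([24.9, 25.1]), np.float64(69.7)]
t 11.42 pos [628.1 235.5 231.3] yaw 2.787 tilt 0.04 F [-0.3 -0.4  0.5] grip 42.4 0.0 q6 0.59
shift before turn [-0.9  0.3 46.3] norm 46.3
turn [-0.    -0.001  0.   ] shift after turn [-0.8  0.3 46.3]
```

View pics/s6.png

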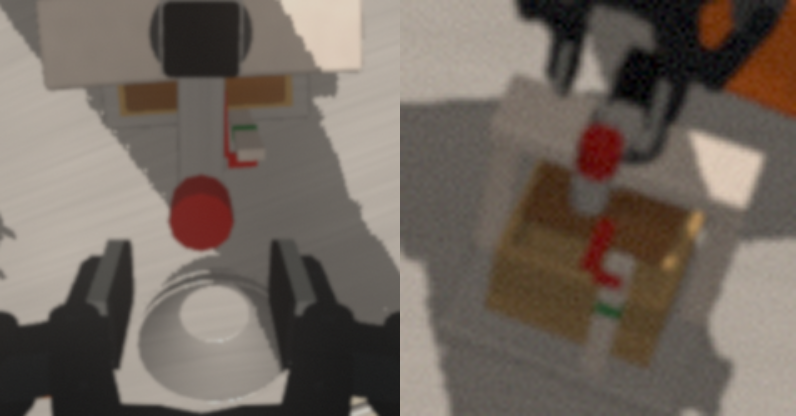

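The wrist half of the view shows the crank home on the shaft with the knob at (202,215). The scene half shows the pointer tip at (607,280), above the green mark at (607,312). Now I'll read the plate height from depth.

Run:
```python
from h import *
v,u=np.mgrid[:400,:640]
for n in ("wrist4","wrist6","scene0","scene6","top0"):
    w=dict(np.load(n+".npz"));P=wpts(w) if "wrist" in n else pts(w)
    c=np.array([568.,258]);y=-.29;d=P[...,:2]-c;X=d[...,0]*np.cos(y)+d[...,1]*np.sin(y);Y=-d[...,0]*np.sin(y)+d[...,1]*np.cos(y);Z=P[...,2]
    m=(abs(Y)<35)&(abs(X)>26)&(abs(X)<38)&(Z>60)&(Z<115)
    h,e=np.histogram(Z[m],np.arange(60,117,3));print(n,"plate",m.sum(),np.median(Z[m]).round(1),h.tolist())
    hs=cv2.cvtColor(w["img"],cv2.COLOR_BGR2HSV)
    r=((hs[...,0]<8)|(hs[...,0]>172))&(hs[...,1]>150)&(abs(Y)<30)&(X>40)&(X<110)&(Z<140)
    g=(hs[...,0]>45)&(hs[...,0]<90)&(hs[...,1]>80)&(abs(Y)<30)&(X>30)&(X<110)&(Z<140)
    for nm,k in(("red",r),("green",g)):
        if k.sum():
            Q=np.stack([X[k],Y[k],Z[k]],1);print("  ",nm,k.sum(),np.percentile(Q,[5,50,95],axis=0).round(1).tolist())
```

```text
wrist4 plate 1593 103.2 [0, 0, 0, 0, 0, 0, 0, 0, 0, 0, 0, 0, 0, 95, 1443, 32, 23, 0]
   red 271 [[41.0, 2.5, 106.9], [54.1, 6.4, 108.1], [69.1, 10.4, 109.3]]
   green 10 [[63.1, 17.4, 73.3], [63.4, 21.8, 73.8], [63.6, 26.3, 75.1]]
wrist6 plate 1666 103.2 [0, 0, 0, 0, 0, 0, 0, 0, 0, 0, 0, 0, 0, 73, 1578, 13, 2, 0]
   red 64 [[65.6, 9.4, 106.6], [73.7, 13.5, 107.5], [76.1, 22.4, 108.9]]
   green 17 [[62.5, 16.6, 73.6], [62.9, 20.1, 75.7], [63.1, 26.0, 79.2]]
scene0 plate 121 104.3 [0, 0, 0, 0, 0, 0, 0, 0, 0, 0, 0, 0, 0, 5, 79, 33, 3, 1]
   red 82 [[41.7, 1.1, 106.0], [61.8, 7.8, 108.6], [77.8, 21.2, 111.4]]
   green 9 [[69.5, 17.2, 73.3], [70.8, 22.1, 76.4], [72.8, 26.4, 80.2]]
scene6 plate 108 104.1 [0, 0, 0, 0, 0, 0, 0, 0, 0, 0, 0, 0, 0, 7, 66, 32, 3, 0]
   red 72 [[42.5, 1.5, 104.9], [62.5, 7.4, 108.9], [76.3, 19.1, 111.4]]
   green 10 [[69.9, 17.3, 75.0], [70.7, 21.7, 76.5], [73.0, 26.4, 81.2]]
top0 plate 206 103.8 [0, 0, 0, 0, 0, 0, 0, 0, 0, 0, 0, 0, 7, 40, 92, 53, 14, 0]
   red 47 [[41.7, 1.0, 105.0], [57.5, 6.5, 109.1], [72.8, 17.3, 112.4]]
```

```bash
python3 -m pendant '[[[-0.001,-0.0003,0.02],[0,0,0],0],[[0,0,0.015],[0,0,0],0],[[0,0,0.009],[0,0,0],0],[[0,0,0],[0,0,0],0.3],[[0,0,0],[0,0,0],1],[[0,0,0],[0,0,0],1],[[0,0,0],[0,0,0],1],[[0,0,0],[0,0,0],1]]' 20
python3 -c "
from h import *
plan([628.8,236.1,186],2.787)"
```

```text
clock: 12.08
position: [629.6, 234.9, 187.9]
orientation: [0.553, 3.092, 0.001]
wrist_force: [-0.5, 0.2, -1.1]
grip_width: 22.9
grasp_force: 20.9
t 12.08 pos [629.6 234.9 187.9] yaw 2.788 tilt 0.05 F [-0.5  0.2 -1.1] grip 22.9 20.9 q6 0.59
shift before turn [1.2 0.9 1.9] norm 2.4
turn [0.    0.001 0.001] shift after turn [1.2 0.9 1.9]
```

```bash
python3 -m pendant '[[[0.0039,-0.0222,0],[0,0,0],1],[[0.0113,-0.0196,0],[0,0,0],1],[[0.0173,-0.0145,0],[0,0,0],1],[[0.0212,-0.0077,0],[0,0,0],1],[[0.0226,0,0],[0,0,0],1],[[0.0212,0.0077,0],[0,0,0],1],[[0.0173,0.0145,0],[0,0,0],1],[[0.0113,0.0196,0],[0,0,0],1],[[0.0039,0.0222,0],[0,0,0],1],[[0,0,0],[0,0,0],1]]'
python3 - <<'E'
from h import *
a=2.788-0;plan([567.8+65*np.cos(a),258.6+65*np.sin(a),188],2.788)
E
```

```text
clock: 12.92
position: [508.5, 282.4, 187.7]
orientation: [0.55, 3.09, 0.001]
wrist_force: [-0.0, -1.8, -1.8]
grip_width: 23.2
grasp_force: 21.4
t 12.92 pos [508.5 282.4 187.7] yaw 2.789 tilt 0.15 F [-0.  -1.8 -1.8] grip 23.2 21.4 q6 0.72
shift before turn [ 1.1 -1.8 -0.3] norm 2.2
turn [0.001 0.002 0.001] shift after turn [ 1.1 -1.8 -0.3]
```

```bash
python3 -m pendant '[[[-0.0039,0.0222,0],[0,0,0],1],[[-0.0113,0.0196,0],[0,0,0],1],[[-0.0173,0.0145,0],[0,0,0],1],[[-0.0212,0.0077,0],[0,0,0],1],[[-0.0226,0,0],[0,0,0],1],[[-0.0212,-0.0077,0],[0,0,0],1],[[-0.0173,-0.0145,0],[0,0,0],1],[[-0.0113,-0.0196,0],[0,0,0],1],[[-0.0039,-0.0222,0],[0,0,0],1],[[0,0,0],[0,0,0],1]]'
python3 - <<'E'
from h import *
a=2.788+np.pi;plan([567.8+65*np.cos(a),258.6+65*np.sin(a),188],2.788)
w=snap("wrist");P=wpts(w);c=np.array([568.,258]);y=-.29;d=P[...,:2]-c;X=d[...,0]*np.cos(y)+d[...,1]*np.sin(y);Y=-d[...,0]*np.sin(y)+d[...,1]*np.cos(y);Z=P[...,2]
m=(abs(Y)<35)&(abs(X)>26)&(abs(X)<38)&(Z>60)&(Z<115);print(m.sum(),np.median(Z[m]))
E
```

```text
clock: 13.75
position: [628.6, 232.0, 187.3]
orientation: [-0.556, -3.09, 0.0]
wrist_force: [-1.5, 1.0, -2.1]
grip_width: 22.7
grasp_force: 21.6
t 13.75 pos [628.6 232.  187.3] yaw 2.785 tilt 0.12 F [-1.5  1.  -2.1] grip 22.7 21.6 q6 0.59
shift before turn [ 1.3  3.8 -0.7] norm 4.1
turn [-0.001 -0.002 -0.003] shift after turn [ 1.3  3.9 -0.7]
1643 88.54650544983537
```

```bash
python3 -m pendant '[[[0.0039,-0.0202,0],[0,0,0],1],[[0.0113,-0.0196,0],[0,0,0],1],[[0.0173,-0.0145,0],[0,0,0],1],[[0.0212,-0.0077,0],[0,0,0],1],[[0.0226,0,0],[0,0,0],1],[[0.0212,0.0077,0],[0,0,0],1],[[0.0173,0.0145,0],[0,0,0],1],[[0.0113,0.0196,0],[0,0,0],1],[[0.0039,0.0222,0],[0,0,0],1],[[0,0,0],[0,0,0],1]]' | sed -n 2,4p
python3 -m pendant '[[[-0.0039,0.0222,0],[0,0,0],1],[[-0.0113,0.0196,0],[0,0,0],1],[[-0.0173,0.0145,0],[0,0,0],1],[[-0.0212,0.0077,0],[0,0,0],1],[[-0.0226,0,0],[0,0,0],1],[[-0.0212,-0.0077,0],[0,0,0],1],[[-0.0173,-0.0145,0],[0,0,0],1],[[-0.0113,-0.0196,0],[0,0,0],1],[[-0.0039,-0.0222,0],[0,0,0],1]]'  | sed -n 2,4p
python3 -m pendant '[[[0.0039,-0.0222,0],[0,0,0],1],[[0.0113,-0.0196,0],[0,0,0],1],[[0,0,0],[0,0,0],1],[[0,0,0],[0,0,0],1]]'  | sed -n 2,4p
python3 - <<'E'
from h import *
a=2.788+np.pi-.7;plan([567.8+65*np.cos(a),258.6+65*np.sin(a),188],2.788)
w=snap("wrist");P=wpts(w);c=np.array([568.,258]);y=-.29;d=P[...,:2]-c;X=d[...,0]*np.cos(y)+d[...,1]*np.sin(y);Y=-d[...,0]*np.sin(y)+d[...,1]*np.cos(y);Z=P[...,2]
m=(abs(Y)<35)&(abs(X)>26)&(abs(X)<38)&(Z>55)&(Z<115);print(m.sum(),np.median(Z[m]))
E
```

```text
position: [509.4, 284.5, 187.6]
orientation: [0.55, 3.09, 0.001]
wrist_force: [1.3, -0.5, -1.9]
position: [631.3, 236.6, 186.9]
orientation: [-0.553, -3.093, -0.002]
wrist_force: [-3.6, 4.7, -1.5]
position: [601.7, 202.2, 188.3]
orientation: [0.554, 3.09, -0.0]
wrist_force: [2.7, -4.8, 0.7]
t 15.72 pos [601.7 202.2 188.3] yaw 2.787 tilt 0.12 F [ 2.7 -4.8  0.7] grip 23.3 21.8 q6 0.55
shift before turn [ 1.6 -0.7  0.3] norm 1.8
turn [ 0.     0.002 -0.001] shift after turn [ 1.6 -0.7  0.3]
1186 71.87023824980747
```

```bash
python3 -m pendant '[[[0,0,0],[0,0,0],0.2],[[0,0,0],[0,0,0],0.0],[[0,0,0],[0,0,0],0.0],[[0,0,-0.015],[0,0,0],0.0],[[0,0,-0.03],[0,0,0],0.0],[[0,0,-0.04],[0,0,0],0.0],[[0,0,-0.03],[0,0,0],0.5],[[0.04,0,0],[0,0,0],1],[[0.04,0,0],[0,0,0],1],[[0,0,0],[0,0,0],1]]'
python3 - <<'E'
from h import *
w=snap("wrist");np.savez("wrist7.npz",**w);P=wpts(w);s=snap("scene");t=snap("top");np.savez("top7.npz",**t)
c=np.array([568.,258]);y=-.29
def XY(P):
    d=P[...,:2]-c;return d[...,0]*np.cos(y)+d[...,1]*np.sin(y),-d[...,0]*np.sin(y)+d[...,1]*np.cos(y),P[...,2]
for n,P in(("w",P),("t",pts(t))):
    X,Y,Z=XY(P);m=(abs(Y)<35)&(abs(X)>26)&(abs(X)<38)&(Z>55)&(Z<115);r=(abs(Y)<35)&(abs(X)>45)&(abs(X)<52)&(Z>55)&(Z<90);b=(np.hypot(X,Y)<10)&(Z>190)
    print(n,"plate",m.sum(),np.median(Z[m]),"rim",r.sum(),np.median(Z[r]),"block",b.sum(),np.median(P[b],0).round(1))
# drawer front
P=pts(t);hs=cv2.cvtColor(t["img"],cv2.COLOR_BGR2HSV);v,u=np.mgrid[:400,:640]
b=(hs[...,0]>95)&(hs[...,0]<125)&(hs[...,1]>110)&(u>340)&(u<470)&(v>225)&(v<310)&(P[...,2]>60)
print("front",b.sum(),cv2.minAreaRect(P[b][:,:2].astype(np.float32)))
cv2.imwrite("pics/s7.png",np.hstack([cv2.resize(w["img"],(640,400))[:,120:520],cv2.resize(s["img"][160:265,350:450],(380,400),interpolation=2)]))
n=np.array([np.cos(.178),np.sin(.178)]);pre=np.array([380,-251])-n*45
plan([*pre,230],.178+np.pi);plan([*pre,28],.178+np.pi)
E
```

```text
clock: 16.6
position: [521.4, 232.6, 303.3]
orientation: [-0.549, -3.092, -0.001]
wrist_force: [-0.9, -0.1, -0.3]
grip_width: -0.4
grasp_force: 0.0
w plate 532 71.76525546250701 rim 382 70.71394150572198 block 368 [567.9 258.1 199.8]
t plate 55 72.78847935119512 rim 25 72.4193777269521 block 55 [564.2 256.5 755.9]
front 226 ((382.94085693359375, -249.79405212402344), (9.827537536621094, 192.38348388671875), 10.383793830871582)
t 16.75 pos [526.2 231.  302.4] yaw 2.789 tilt 0.02 F [ 0.5  0.2 -0.4] grip -0.0 0.0 q6 0.62
shift before turn [   9.4 -525.7   72.3] norm 530.7
turn [ 0.     0.    -0.531] shift after turn [ 274.3 -448.5   72.4]
t 16.75 pos [526.2 231.  302.4] yaw 2.789 tilt 0.02 F [ 0.5  0.2 -0.4] grip -0.0 0.0 q6 0.62
shift before turn [   9.4 -525.7  274.3] norm 593.0
turn [ 0.     0.    -0.531] shift after turn [ 274.3 -448.5  274.4]
```

View pics/s7.png

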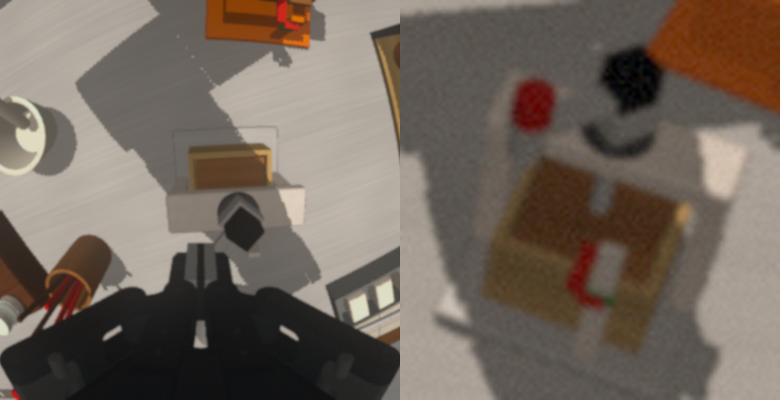

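The wrist half shows the crank on the shaft at (240,220) with nothing touching it. In the scene half the red pointer tip is at the green mark (605,298), and the plate is level with the rim. Next is closing the drawer.

```bash
python3 -m pendant '[[[0,0,0],[0,0,-0.1062],1],[[0,0,0],[0,0,-0.1062],1],[[0,0,0],[0,0,-0.1062],1],[[0,0,0],[0,0,-0.1062],1],[[0,0,0],[0,0,-0.1062],1],[[0.0196,-0.032,0],[0,0,0],1],[[0.0196,-0.032,0],[0,0,0],1],[[0.0196,-0.032,0],[0,0,0],1],[[0.0196,-0.032,0],[0,0,0],1],[[0.0196,-0.032,0],[0,0,0],1]]' | sed -n 2,4p
python3 -m pendant '[[[0.0196,-0.032,0],[0,0,0],1],[[0.0196,-0.032,0],[0,0,0],1],[[0.0196,-0.032,0],[0,0,0],1],[[0.0196,-0.032,0],[0,0,0],1],[[0.0196,-0.032,0],[0,0,0],1],[[0.0196,-0.032,0],[0,0,0],1],[[0.0196,-0.032,0.01],[0,0,0],1],[[0.0196,-0.032,0.01],[0,0,0],1],[[0.0196,-0.032,0.01],[0,0,0],1],[[0,0,0],[0,0,0],1]]' | sed -n 2,4p
python3 - <<'E'
from h import *
n=np.array([np.cos(.178),np.sin(.178)]);pre=np.array([380,-251])-n*45
plan([*pre,28],.178+np.pi)
E
```

```text
position: [458.0, 54.0, 301.9]
orientation: [0.277, -3.129, 0.0]
wrist_force: [0.3, -0.6, 0.2]
position: [333.1, -264.3, 270.3]
orientation: [0.268, -3.128, -0.001]
wrist_force: [0.5, 1.1, -1.4]
t 18.42 pos [ 333.1 -264.3  270.3] yaw -2.97 tilt 0.13 F [ 0.5  1.1 -1.4] grip 0.2 0.0 q6 -1.03
shift before turn [ -3.9   4.5 242.3] norm 242.4
turn [ 0.001 -0.002 -0.007] shift after turn [ -3.5   4.8 242.3]
```

```bash
python3 -m pendant '[[[-0.003,0.0048,0.04],[0,0,-0.006],1],[[0,0,0.04],[0,0,0],1],[[0,0,0.04],[0,0,0],1],[[0,0,0.04],[0,0,0],1],[[0,0,0.04],[0,0,0],1],[[0,0,0.04],[0,0,0],1],[[0,0,0],[0,0,0],1],[[-0.015,0,0],[0,0,0],1],[[-0.01,0,0],[0,0,0],1],[[0,0,0],[0,0,0],1]]'
python3 -m pendant '[[[-0.01,0,0],[0,0,0],1],[[-0.012,0,0],[0,0,0],1],[[-0.012,0,0],[0,0,0],1],[[-0.012,0,0],[0,0,0],1],[[-0.012,0,0],[0,0,0],1],[[-0.012,0,0],[0,0,0],1],[[-0.012,0,0],[0,0,0],1],[[-0.01,0,0],[0,0,0],1],[[-0.01,0,0],[0,0,0],1],[[0,0,0],[0,0,0],1]]'
python3 -c "
from h import *
plan([484.9,-232.6,28.5],.178-np.pi)"
```

```text
clock: 19.25
position: [364.1, -250.2, 33.8]
orientation: [-0.288, 3.127, -0.003]
wrist_force: [-0.3, 0.1, 0.3]
grip_width: 0.1
grasp_force: 0.0
clock: 20.08
position: [463.1, -231.1, 33.4]
orientation: [0.288, -3.128, 0.003]
wrist_force: [-5.8, -4.3, 3.4]
grip_width: -0.2
grasp_force: 3.1
t 20.08 pos [ 463.1 -231.1   33.4] yaw -2.958 tilt 0.11 F [-5.8 -4.3  3.4] grip -0.2 3.1 q6 -0.8
shift before turn [-21.2  -5.4   4.9] norm 22.4
turn [-0.002 -0.     0.005] shift after turn [-21.2  -5.3   4.9]
```

```bash
python3 -m pendant '[[[-0.008,0,0],[0,0,0],1],[[-0.006,0,0],[0,0,0],1],[[-0.004,0,0],[0,0,0],1],[[-0.003,0,0],[0,0,0],1],[[-0.002,0,0],[0,0,0],1],[[0,0,0],[0,0,0],1]]'
```

```text
clock: 20.58
position: [484.0, -227.0, 33.2]
orientation: [0.286, -3.127, 0.002]
wrist_force: [-6.7, -5.0, 1.8]
grip_width: -0.1
grasp_force: 3.7
```

```bash
python3 -m pendant '[[[-0.002,0,0],[0,0,0],1],[[-0.002,0,0],[0,0,0],1],[[0,0,0],[0,0,0],1]]'
```

```text
clock: 20.83
position: [484.9, -226.8, 33.2]
orientation: [0.284, -3.121, 0.004]
wrist_force: [-28.2, -12.1, 15.0]
grip_width: 0.1
grasp_force: 14.5
```

At the stop with 28 N. I'll draw back, let the drawer settle, rise and check.

```bash
python3 -m pendant '[[[0.02,0,0],[0,0,0],1],[[0.03,0,0],[0,0,0],1],[[0.03,0,0],[0,0,0],1],[[0.02,0,0],[0,0,0],1],[[0,0,-0.04],[0,0,0],1],[[0,0,-0.04],[0,0,0],1],[[0,0,-0.04],[0,0,0],1],[[0,0,-0.04],[0,0,0],1],[[0.0,0,0],[0,0,0],1],[[0,0,0],[0,0,0],1]]'
python3 - <<'E'
from h import *
t=snap("top");P=pts(t);hs=cv2.cvtColor(t["img"],cv2.COLOR_BGR2HSV);v,u=np.mgrid[:400,:640]
b=(hs[...,0]>95)&(hs[...,0]<125)&(hs[...,1]>110)&(u>340)&(u<470)&(v>225)&(v<310)&(P[...,2]>60)
print("front",b.sum(),cv2.minAreaRect(P[b][:,:2].astype(np.float32)))
w=snap("wrist");W=wpts(w);h2=cv2.cvtColor(w["img"],cv2.COLOR_BGR2HSV)
b=(h2[...,0]>95)&(h2[...,0]<125)&(h2[...,1]>110)&(W[...,2]>62)&(W[...,2]<76)&(np.hypot(W[...,0]-485,W[...,1]+230)<130)
print("wrist front",b.sum(),cv2.minAreaRect(W[b][:,:2].astype(np.float32)) if b.sum()>5 else "")
c=(np.hypot(P[...,0]-568,P[...,1]-258)<12)&(P[...,2]>190)&(P[...,2]<230);print("block",np.median(P[c],0).round(1))
s=snap("scene");cv2.imwrite("pics/f.png",np.hstack([t["img"][120:330,180:480],cv2.resize(s["img"][160:265,130:450],(480,210))]))
print(manip.read_state()["wrist_force"])
E
```

```text
clock: 21.67
position: [391.0, -244.6, 195.2]
orientation: [-0.287, 3.125, -0.006]
wrist_force: [-0.7, 0.0, -1.1]
grip_width: 0.1
grasp_force: 0.0
front 166 ((488.64556884765625, -229.5118408203125), (8.257107734680176, 191.58151245117188), 10.796695709228516)
wrist front 1319 ((490.15301513671875, -232.65411376953125), (13.048942565917969, 191.87335205078125), 10.710901260375977)
block [568.  258.  200.2]
[ 0.09164042 -0.08760016  0.46300379]
```

View pics/f.png

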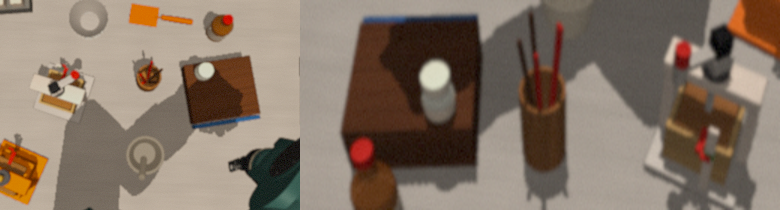

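The drawer front is back at (488.6,-229.5), against (488,-229) at the start. The crank is home, the bystanders are where they were, and the arm is clear.

```bash
python3 -c "
from station import order
print(order.finish_job())"
```

```text
the job is handed in; nothing more can be done
None
```

The job is handed in: by the last measurements the crank is fully home on the shaft, the plate is level with the rim with the pointer at the green mark, the drawer is shut flush, and nothing else on the trolley looked disturbed; no verdict came back.

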